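# Hold a spring clip open around a model tunnel portal

### The job

Squeeze the large spring clip open, take it off its storage strip, and hold it squeezed wide open around the middle of the top edge of the tunnel portal card (the one with the arched opening), jaws pointing down, so that a backing sheet can be slipped in beside it: one jaw each side, the card's edge about halfway up inside the jaws, and the clip clear of the card. Finish like that, still holding the clip open; do not let it go. Leave the small clip, the glue bottle and the loose tank wagon where they are.

Things in the scene. Friction and masses are not known exactly. Their poses are not given: they have to be found in the camera images.
- clip: Large dark steel spring clip, 24 mm wide, about 60 g: two hinged halves, handles up, jaws down, like a clothes peg on end. Starts clamped by its spring on the rack's strip. Origin: middle of the hinge pin, at first 16 mm above the strip's top edge; x along the pin (and the strip), y across jaws and handles, z up. Jaws reach 41 mm below the origin (37 mm when fully open), handles 57 mm above.
- clip_handles (a point): Grasp point midway between the large clip's handles, 45 mm above its origin. Handles: plates 24 mm wide, 4 mm thick, splayed; over their outsides 48 mm at this height and 58 mm at the top. Pressed together along y (about 5 N at first, 9 N at the stop) they open the jaws; at the stop they are upright, parallel, 18 mm over their outsides. A harder squeeze does no harm.
- clip_left (a joint): How far each half of the large clip is swung open (rad; both halves move alike): 0 clamped on the 4 mm strip, -0.05 empty and shut, 0.2 leaves about 19 mm free between the jaws, 0.33 is the stop with about 28 mm free.
- clip_tip_left (a point): Middle of the round jaw end (radius 3 mm) of the large clip's +y half; with the joint at 0 it is 5 mm to +y of the origin and 38 mm below it, at the stop 17 mm to +y and 34 mm below.
- clip_tip_right (a point): The same on the large clip's -y half.
- rack: Storage strip: a fixed wooden foot 50 x 220 mm, 18 mm high, with an upright aluminium strip 4 mm thick, 200 mm long (along its y axis), top edge 80 mm above the table. Both clips are clamped on the strip's top edge, one at each end. Origin at the underside's centre.
- small_clip: The small spring clip of the same form, 14 mm wide, about 38 mm from hinge to handle ends, clamped on the other end of the strip; leave it alone. Origin at the middle of its hinge pin.
- portal: Tunnel portal front, stone-coloured card, fixed: an upright 4 mm sheet 150 mm wide (along its y axis) with its top edge 130 mm above the table and an arched opening 74 mm wide and 90 mm high in it, on a plywood foot 50 x 160 mm, 12 mm high. Origin at the underside's centre; x is square to the sheet, z up.
- portal_top (a point): Middle of the portal's top edge, 130 mm above the table, midway through the sheet's thickness.
- wall: Retaining wall front: the same size and colour of card on a like foot, but unbroken, with three upright ribs and no opening. Fixed; not the one wanted.
- glue: White glue bottle, 44 mm across, 110 mm high, standing loose; leave it. Origin under its centre.
- tank_wagon: Loose black model tank wagon, 125 mm long (along its y axis), 34 mm wide, 56 mm high; leave it. Origin under its centre.
Not all that is in view belongs to the job. Leave any yellow look-alike of the portal alone.

How it is judged:
By the outcome, as a careful person would: the job done as asked, in the order asked, and still so for the second after the job is handed in, while the arm keeps its last pose, push and grip.
It also fails if it takes over 35 s, if anything falls off the work surface, if the arm or the gripper's body presses on something with over 40 N, if the wrist force passes 120 N, or if a joint passes its speed limit or range.

### The arm

A 6-joint arm with a two-finger parallel gripper is mounted at the origin on the work surface. World frame = base frame: x ahead of the robot, y to its left, z up, the work surface at z = 0. Lengths are in m, angles in degrees, forces in N, time in s.
With the tool pointing down it reaches from about 0.4 to 0.825 m from the base axis. Payload 7 kg.
Tool frame: the origin (TCP) lies midway between the tips of the shut fingers; the grasp point (between the pads) lies behind it (robot.hold_point_z is the z of the grasp point in the tool frame, in m); z points along the fingers, y is the line along which they close (so a half turn about z gives the same grasp; the last joint's range is limited). The gripper opens to 88 mm and grips with 3 to 60 N. Pads are 19 mm wide; open, the fingers measure 130 mm over their backs; the gripper's body (78 mm by 193 mm) begins 47 mm behind the grasp point.
Start: joints at [85.606, 20.546, 0.682, 0, -70.136, -16.507], TCP at [0.241, 0.631, 0.227] pointing down, gripper open.
Joint ranges: [-176.03, 176.03], [-82.01, 121.73], [-58.28, 71.71], [-173.87, 95.51], [-174.79, -0.11], [-173.66, 173.66]. Speed limits (degrees/s): [136.94, 136.94, 172.46, 180, 180, 180].

### API

Orientations are given as a 3x3 rotation matrix whose columns are the frame's x, y, z axes.
In Python, from plant import robot, vision gives the robot as it stands.
- The arm moves only by the tool servo_tool, never from a script. Its arguments are lists of equal length, an entry for each row: "dr": the turn, a rotation vector about the tool's x, y, z in rad, a list of three; "delta_pos": the shift along the tool's x, y, z in units of 40 mm (1.0 is 40 mm), a list of three; "jaw": the gripper's target within -1 to 1 (shut at 1, half-way at 0, fully open at -1). A call has 1 to 20 rows; each row shifts and turns the commanded pose from where the row before left it, along the tool's axes as they then stand; what a row does not reach is not made up. A row lasts 1/8 s, in which the tool goes at most 62.5 mm and 10.7 degrees, less where a joint would pass 70% of its speed; a pose out of reach is approached as far as the arm can. A call is refused whole if a number of a shift passes 1 or a number of a turn 0.188, either way. A call with a gripper value outside its range is refused whole. The fingers move at their own pace and stop on an object; "squeeze" is the grip in N (left out, the last holds). Time passes only in rows, so rows that do not move let the fingers close. It gives the time, the measured TCP pose, the force, the opening and the grip force at its end, in the units of the state.
- robot.read_state(): the state, without advancing time (a new reading comes with each control period).
- vision.capture(name): name is "scene" or "side" or "wrist"; returns a dict with "image" (384x512x3 uint8, blue, green, red), "range_z" (384x512 float32, m along the optical axis (not along the pixel's ray), 0 where there is no reading), "K" (3x3 intrinsics, pixels), "k1" (the pictures are not rectified: a ray, as slopes to the right and down, at radius r is drawn at 1 + k1 r^2 times it, then the intrinsics apply), "eye" and "orientation" of the camera in the world. Camera axes: x right, y up, looking along -z (the intrinsics and any distortion apply to the point x, -y, -z); pixel columns grow to the right and rows downward; lengths in m; the calibration is good to about 2 mm. A picture is of the moment at which its call begins.
- robot.sign_off(): hands the job in; it is judged then, once.
Trained networks look in the newest picture that a camera, given by its name, has taken for a name from the list of things; names that differ only in an ending like _2 or _b are one class to them, and where a whole thing is asked for, a point or a joint stands for the part that bears it (a point fixed in the world has none). Each returns a list of dicts, best first, with "p" (0 to 1); they miss things now and then, are a little off and sometimes report something else, mostly with a low value. They report only what shows in the picture. A call takes as long as a camera call. They do not tell look-alikes from the thing itself.
- vision.boxes_of(camera, query): "at" ([row, column] as shares, 0 to 1, of the picture: columns of its width, rows of its height, amid what is visible of it).
- vision.spot_point(camera, query): "at" ([row, column] as shares, 0 to 1, of the picture: columns of its width, rows of its height: a listed point, or the origin of a listed thing).
The state is a dict: "clock": time; "joints": joint angles; "joint_velocities": joint speeds; "effort": joint torques, N m; "tool_pos": TCP position; "tcp_rot": TCP orientation; "force": force on the tool from outside, world axes, zero at the start; "torque": the same for the moment, N m; "finger_gap": finger opening in m; "grasp_force": force on a finger pad.
Only numpy, scipy, OpenCV 4.12 (cv2) and the standard library are available. Lean on these libraries where they do the work, as an engineer would, in place of code of your own. Each camera call takes 0.05 s, during which the arm holds its last target. There are 200 camera calls.

## Working session

There is one attempt and no reset: what is moved stays moved. The work goes in short steps, Python scripts to look and compute and a tool call to move; the robot and the scene stay as the last step left them, time stands still between calls to the robot, and variables do not carry over. Pictures are saved under pics/ and viewed, at most 10 in all, crops included, and the job is handed in when it is done.

Besides the shell and the picture viewer there is one more tool, called after "Request:" as name(argument=value, ...) on one line, values as JSON. servo_tool: Moves the arm, as the interface text tells. Its arguments: {"type":"object","properties":{"dr":{"type":"array"},"delta_pos":{"type":"array"},"jaw":{"type":"array"},"squeeze":{"type":"number"}},"required":["dr","delta_pos","jaw"]}

```bash
ls; mkdir -p pics
cat > h.py <<'E'
import numpy as np, cv2
from plant import robot, vision
def ray(c,u,v):
    K=c["K"];d=np.array([(u-K[0][2])/K[0][0],(v-K[1][2])/K[1][1]]);s=d.copy()
    for _ in range(20): s=d/(1+c["k1"]*(s@s))
    return np.array([s[0],-s[1],-1.])
def P(c,u,v,z=None):
    r=ray(c,u,v)
    if z is None:
        z=c["range_z"][int(round(v)),int(round(u))]
    return np.array(c["eye"])+np.array(c["orientation"])@(r*z)
def onplane(c,u,v,h):
    d=np.array(c["orientation"])@ray(c,u,v);e=np.array(c["eye"]);return e+d*(h-e[2])/d[2]
def cloud(c):
    K=np.array(c["K"]);h,w=c["range_z"].shape
    u,v=np.meshgrid(np.arange(w),np.arange(h))
    d=np.stack([(u-K[0,2])/K[0,0],(v-K[1,2])/K[1,1]],-1);s=d.copy()
    for _ in range(20): s=d/(1+c["k1"]*(s**2).sum(-1,keepdims=True))
    z=c["range_z"]
    p=np.stack([s[...,0]*z,-s[...,1]*z,-z],-1)
    p=p@np.array(c["orientation"]).T+np.array(c["eye"]); p[z<=0]=np.nan
    return p
E
python3 - <<'E'
from h import *
np.set_printoptions(precision=4,suppress=True)
ims=[]
for n in ["scene","side"]:
    c=vision.capture(n); ims.append(c["image"]); print(n,c["eye"],c["k1"])
    for q in ["clip","clip_handles","portal","portal_top","wall","small_clip","rack","glue","tank_wagon"]:
        for r in vision.spot_point(n,q)[:3]:
            v,u=r["at"][0]*384,r["at"][1]*512
            print(q,round(r["p"],2),round(u),round(v),P(c,min(u,511),min(v,383)))
cv2.imwrite("pics/a.png",cv2.resize(ims[0],(800,600)));cv2.imwrite("pics/b.png",cv2.resize(ims[1],(800,600)))
print(robot.read_state(),robot.hold_point_z)
E
```

```text
pics
scene [1.3264 0.0708 0.6858] -0.16690662014561297
clip 0.91 215 210 [ 0.4735 -0.0836  0.1007]
clip_handles 0.65 217 193 [ 0.4485 -0.082   0.1298]
clip_handles 0.61 214 209 [ 0.4772 -0.0857  0.1048]
portal 0.97 108 267 [ 0.5822 -0.3133  0.0145]
portal 0.96 168 194 [ 0.2826 -0.2438  0.0182]
portal 0.61 312 300 [0.6529 0.1291 0.012 ]
portal_top 0.94 165 155 [ 0.2682 -0.2424  0.1285]
portal_top 0.86 95 218 [ 0.3841 -0.4188  0.0012]
portal_top 0.85 316 246 [0.4663 0.1457 0.0013]
wall 0.66 184 299 [ 0.6657 -0.1253  0.0137]
wall 0.39 125 228 [ 0.5709 -0.261   0.115 ]
small_clip 0.72 263 215 [0.5025 0.0235 0.1105]
glue 0.85 396 246 [0.4827 0.3268 0.0205]
glue 0.68 218 209 [ 0.4781 -0.0774  0.1075]
glue 0.46 311 299 [0.6525 0.1276 0.0137]
tank_wagon 0.69 127 227 [ 0.5689 -0.2571  0.1161]
side [ 0.2285 -0.7065  0.881 ] -0.1290076642540509
clip 0.8 260 217 [ 0.4593 -0.0979  0.0981]
clip_handles 0.61 260 199 [0.5081 0.026  0.0157]
portal 0.89 339 297 [ 0.5706 -0.3333  0.0117]
portal 0.87 163 177 [0.2644 0.224  0.0148]
portal 0.78 207 310 [ 0.267  -0.2495  0.0122]
portal_top 0.7 204 282 [ 0.
[... 218 characters left out ...]
7 258 220 [ 0.4552 -0.0955  0.0829]
glue 0.9 216 146 [0.4622 0.3137 0.0051]
tank_wagon 0.65 279 315 [ 0.4119 -0.3377  0.0462]
{'clock': 1.0, 'joints': array([ 85.6059,  20.5472,   0.6814,  -0.0005, -70.1352, -16.5065]), 'joint_velocities': array([ 0.0264, -0.0197,  0.0479, -0.0835, -0.0891, -0.0418]), 'effort': array([  0.001 , -58.2392,  29.3296,   7.0026,   0.0125,  -0.    ]), 'tool_pos': array([0.2408, 0.6306, 0.2265]), 'tcp_rot': array([[ 0.9342, -0.3568, -0.    ],
       [-0.3568, -0.9342, -0.    ],
       [-0.    ,  0.    , -1.    ]]), 'force': array([ 0.0654, -0.5712, -0.0719]), 'torque': array([ 0.0417,  0.0042, -0.0234]), 'grasp_force': 0.0, 'finger_gap': 0.0877404928572201} -0.0188
```

View pics/a.png

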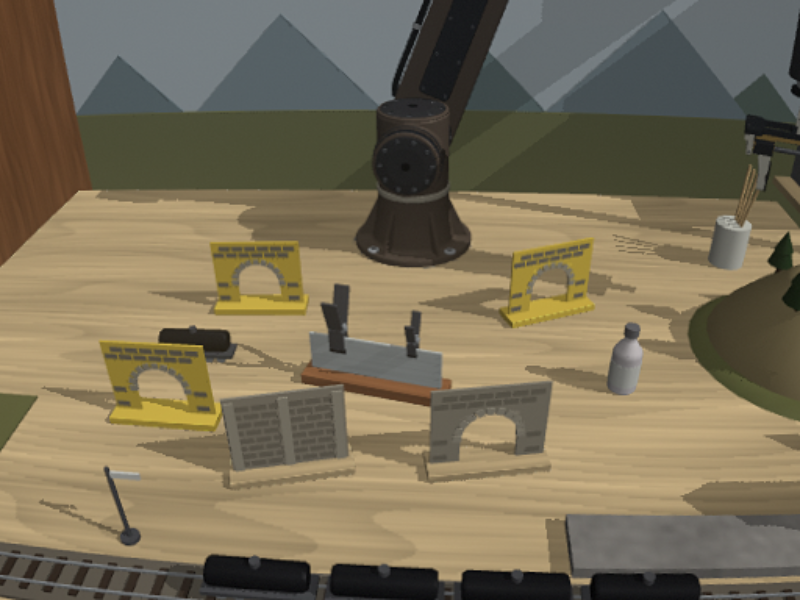

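View pics/b.png

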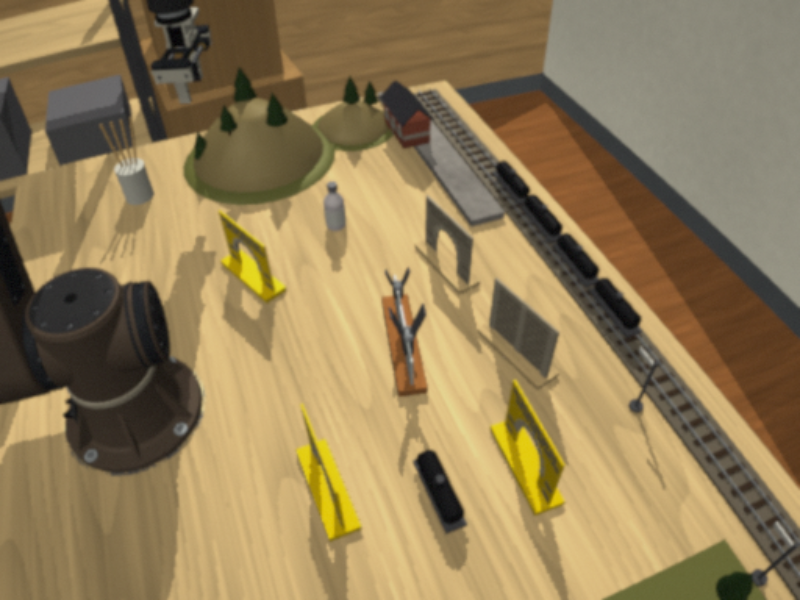

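The scene view (800x600) shows two stone-coloured cards: one with an arch at (490,430) and one ribbed with no opening at (287,438), which is the wall. Three yellow arches, at (258,278), (160,385) and (550,280), are look-alikes. The stone arch at (490,430) is therefore the portal. There are two clips on the strip: (338,320) is larger, so it is the one wanted, and (413,335) is the small one. I'll confirm both in a crop and measure them.

Run:
```python
from h import *
np.set_printoptions(precision=4,suppress=True)
for n in ["scene","side"]:
    c=vision.capture(n); p=cloud(c)
    if n=="scene": cv2.imwrite("pics/c.png",cv2.resize(c["image"][170:320,180:380],(800,600),interpolation=cv2.INTER_CUBIC))
    x,y,z=p[...,0],p[...,1],p[...,2]
    def line(m,name):
        q=p[m]; a=q[:,:2]
        for _ in range(3):
            ctr=a.mean(0); d=np.linalg.svd(a-ctr,full_matrices=False)[2][0]; nn=np.array([-d[1],d[0]])
            r=(a-ctr)@nn; s=max(1.5*np.median(abs(r)),.002); a=a[abs(r)<2*s]
        if d[1]<0:d=-d
        t=(a-ctr)@d; lo,hi=np.percentile(t,[1,99]); mid=ctr+d*(lo+hi)/2
        print(n,name,len(a),"mid",mid,"dir",d,"yaw of y axis",np.degrees(np.arctan2(-d[0],d[1])),"len",hi-lo,"zmax",np.percentile(q[:,2],99),"res",r.std())
    line((abs(x-.645)<.05)&(abs(y-.12)<.11)&(z>.095)&(z<.14),"portal")
    line((abs(x-.48)<.06)&(abs(y+.03)<.13)&(z>.03)&(z<.075),"strip")
    m=(abs(x-.465)<.06)&(abs(y+.085)<.05)&(z>.12)&(z<.18)
    q=p[m]; print("handles",len(q),q.min(0),q.max(0),np.median(q,0))
    for zl in (.13,.14,.15):
        s=q[abs(q[:,2]-zl)<.005]; print(zl,s.min(0),s.max(0)) if len(s) else 0
```

```text
scene portal 1178 mid [0.6333 0.1284] dir [-0.1783  0.984 ] yaw of y axis 10.269888099318266 len 0.14612727280897336 zmax 0.13105709875857394 res 0.0013257335089726392
scene strip 1224 mid [ 0.4779 -0.0303] dir [0.2173 0.9761] yaw of y axis -12.548461214473734 len 0.19698389106821929 zmax 0.0746217817305582 res 0.0014657278299210516
handles 269 [ 0.4359 -0.1006  0.1202] [ 0.4963 -0.0674  0.1547] [ 0.4501 -0.0818  0.1384]
0.13 [ 0.4418 -0.0999  0.1252] [ 0.488  -0.0677  0.1349]
0.14 [ 0.4379 -0.0994  0.1351] [ 0.4931 -0.0675  0.145 ]
0.15 [ 0.4359 -0.1006  0.145 ] [ 0.4963 -0.0674  0.1547]
side portal 301 mid [0.6313 0.1246] dir [-0.1926  0.9813] yaw of y axis 11.105113717711419 len 0.1453750555848063 zmax 0.13118940302354695 res 0.001180066356388634
side strip 83 mid [ 0.4729 -0.046 ] dir [0.2134 0.977 ] yaw of y axis -12.32154928156249 len 0.17239637688773027 zmax 0.07476181505377995 res 0.0007102307254478939
handles 113 [ 0.4368 -0.103   0.1206] [ 0.4945 -0.0695  0.1546] [ 0.4814 -0.0896  0.1397]
0.13 [ 0.4425 -0.1027  0.1252] [ 0.4871 -0.072   0.1349]
0.14 [ 0.4396 -0.1026  0.1365] [ 0.49   -0.072   0.1449]
0.15 [ 0.4368 -0.103   0.1457] [ 0.4945 -0.0695  0.1546]
```

View pics/c.png

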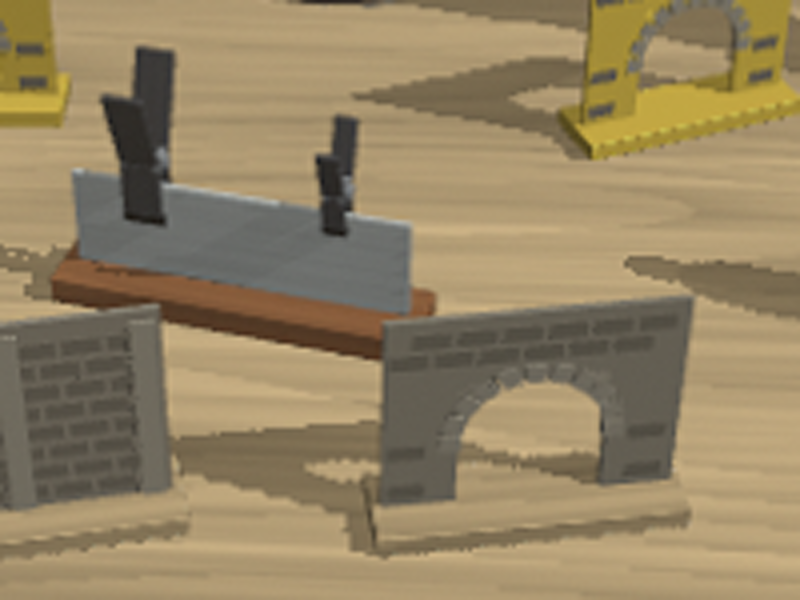

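The crop confirms both. The large clip is at about crop (140,140) on the strip's left end, with the small one at (340,175). The stone-coloured arched portal is at crop (540,400). Next I'll plan the approach.

```bash
cat >> h.py <<'E'
from scipy.spatial.transform import Rotation as R
def plan(pos,yaw,n,p0=None,R0=None):
    """yaw: world angle of tool y (deg), tool straight down"""
    s=robot.read_state(); p=np.array(s["tool_pos"] if p0 is None else p0); M=np.array(s["tcp_rot"] if R0 is None else R0)
    a=np.radians(yaw); y=np.array([np.cos(a),np.sin(a),0]); z=np.array([0,0,-1.]); T=np.stack([np.cross(y,z),y,z],1)
    pos=np.array(pos); D=[];W=[]
    for i in range(n):
        k=n-i; rv=np.round(R.from_matrix(M.T@T).as_rotvec()/k,3); d=np.round(M.T@((pos-p)/k)/.04,2)
        D.append(d.tolist());W.append(rv.tolist()); p=p+M@(d*.04); M=M@R.from_rotvec(rv).as_matrix()
    print('"dr":',W);print('"dp":',D);print(p,np.round(M,3).tolist())
    return p,M
E
python3 - <<'E'
from h import *
plan([.4645,-.085,.212],167.6,20)
E
```

```text
"dr": [[-0.0, 0.0, 0.071], [-0.0, 0.0, 0.071], [-0.0, 0.0, 0.071], [0.0, 0.0, 0.071], [0.0, 0.0, 0.071], [0.0, 0.0, 0.071], [0.0, 0.0, 0.071], [0.0, 0.0, 0.071], [0.0, 0.0, 0.071], [0.0, 0.0, 0.071], [0.0, 0.0, 0.071], [0.0, 0.0, 0.071], [0.0, 0.0, 0.071], [0.0, 0.0, 0.071], [0.0, 0.0, 0.071], [0.0, 0.0, 0.071], [0.0, 0.0, 0.072], [0.0, 0.0, 0.071], [0.0, 0.0, 0.072], [0.0, 0.0, 0.071]]
"dp": [[0.58, 0.74, 0.02], [0.63, 0.69, 0.02], [0.68, 0.65, 0.02], [0.72, 0.6, 0.02], [0.76, 0.54, 0.02], [0.8, 0.49, 0.02], [0.83, 0.43, 0.02], [0.86, 0.37, 0.02], [0.89, 0.31, 0.02], [0.9, 0.24, 0.02], [0.92, 0.18, 0.02], [0.93, 0.11, 0.02], [0.94, 0.05, 0.02], [0.94, -0.02, 0.01], [0.93, -0.09, 0.02], [0.92, -0.15, 0.01], [0.91, -0.22, 0.02], [0.9, -0.28, 0.01], [0.87, -0.34, 0.02], [0.85, -0.41, 0.01]]
[ 0.46456555 -0.08511014  0.21215385] [[-0.214, -0.977, -0.0], [-0.977, 0.214, 0.0], [-0.0, 0.0, -1.0]]
```

Request:
servo_tool(dr=[[0, 0, 0.071], [0, 0, 0.071], [0, 0, 0.071], [0, 0, 0.071], [0, 0, 0.071], [0, 0, 0.071], [0, 0, 0.071], [0, 0, 0.071], [0, 0, 0.071], [0, 0, 0.071], [0, 0, 0.071], [0, 0, 0.071], [0, 0, 0.071], [0, 0, 0.071], [0, 0, 0.071], [0, 0, 0.071], [0, 0, 0.072], [0, 0, 0.071], [0, 0, 0.072], [0, 0, 0.071]], delta_pos=[[0.58, 0.74, 0.02], [0.63, 0.69, 0.02], [0.68, 0.65, 0.02], [0.72, 0.6, 0.02], [0.76, 0.54, 0.02], [0.8, 0.49, 0.02], [0.83, 0.43, 0.02], [0.86, 0.37, 0.02], [0.89, 0.31, 0.02], [0.9, 0.24, 0.02], [0.92, 0.18, 0.02], [0.93, 0.11, 0.02], [0.94, 0.05, 0.02], [0.94, -0.02, 0.01], [0.93, -0.09, 0.02], [0.92, -0.15, 0.01], [0.91, -0.22, 0.02], [0.9, -0.28, 0.01], [0.87, -0.34, 0.02], [0.85, -0.41, 0.01]], jaw=[-1, -1, -1, -1, -1, -1, -1, -1, -1, -1, -1, -1, -1, -1, -1, -1, -1, -1, -1, -1])

```text
clock: 3.6
tool_pos: [0.4649, -0.0864, 0.2124]
tcp_rot: [[-0.217, -0.976, 0.001], [-0.976, 0.217, 0.0], [-0.0, -0.001, -1.0]]
force: [0.5, 0.7, 0.6]
finger_gap: 0.0875
grasp_force: 0.0
```

Request:
servo_tool(dr=[[0, 0, 0], [0, 0, 0]], delta_pos=[[0, 0, 0], [0, 0, 0]], jaw=[-1, -1])

```text
clock: 3.85
tool_pos: [0.4644, -0.0852, 0.2121]
tcp_rot: [[-0.215, -0.977, -0.0], [-0.977, 0.215, 0.0], [-0.0, 0.0, -1.0]]
force: [0.1, -0.3, -0.9]
finger_gap: 0.0881
grasp_force: 0.0
```

Run:
```python
from h import *
np.set_printoptions(precision=4,suppress=True)
s=robot.read_state(); print(s["clock"],s["tool_pos"],s["joints"],s["tcp_rot"][:,1])
c=vision.capture("wrist"); cv2.imwrite("pics/d.png",cv2.resize(c["image"],(800,600)))
for q in ["clip","clip_handles"]:
    for r in vision.spot_point("wrist",q)[:3]:
        v,u=r["at"][0]*384,r["at"][1]*512; print(q,r["p"],u,v,onplane(c,u,v,.096),onplane(c,u,v,.141))
p=cloud(c);x,y,z=p[...,0],p[...,1],p[...,2]
a=np.radians(-12.4);n=np.array([np.cos(a),np.sin(a)]);t=np.array([-n[1],n[0]])
m=(abs(x-.465)<.05)&(abs(y+.085)<.04)
q=p[m]; d=q[:,:2]-[.4645,-.085]
for lo,hi in((.148,.156),(.135,.145),(.12,.13),(.076,.083)):
    k=(q[:,2]>lo)&(q[:,2]<hi)
    if k.sum(): print(lo,k.sum(),"n",np.percentile(d[k]@n,[2,98]),"t",np.percentile(d[k]@t,[2,98]))
k=(z>.076)&(z<.084)&(abs(x-.478)<.04)&(y>-.13)&(y<.08); w=p[k][:,:2]; e=w-[.4645,-.085]
print("strip top",len(w),"n",np.median(e@n),np.polyfit(e@t,e@n,1))
```

```text
3.85 [ 0.4644 -0.0852  0.2121] [ 13.5712   1.7282 -25.1991  -0.01   -63.0776 -25.9609] [-0.9767  0.2146  0.0001]
clip 0.58 253.3888 188.1984 [ 0.4632 -0.0844  0.096 ] [ 0.4604 -0.098   0.141 ]
clip_handles 0.82 252.8256 203.0976 [ 0.4669 -0.0703  0.096 ] [ 0.4634 -0.0862  0.141 ]
clip_handles 0.51 95.7952 163.0848 [ 0.5979 -0.1385  0.096 ] [ 0.5729 -0.1433  0.141 ]
0.148 439 n [-0.0281  0.0283] t [-0.013   0.0096]
0.135 341 n [-0.0224  0.0228] t [-0.0132  0.0095]
0.12 295 n [-0.0173  0.0176] t [-0.0132  0.0094]
0.076 222 n [-0.0068  0.0066] t [-0.0402  0.0397]
strip top 504 n -3.3926789142849814e-06 [0.0029 0.0003]
```

View pics/d.png

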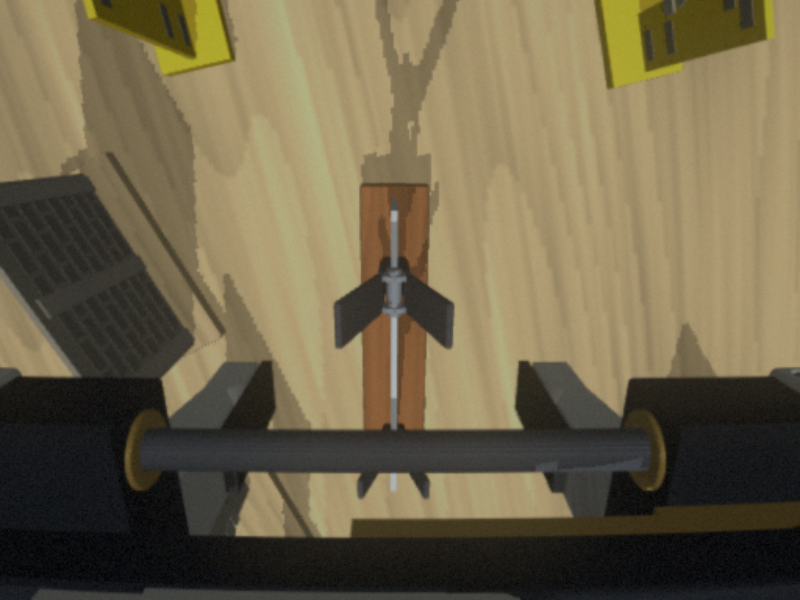

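The wrist view shows the large clip at (393,300), centred between the fingers to within 2 mm and aligned with the strip. I'll descend and squeeze.

Request:
servo_tool(dr=[[0, 0, 0], [0, 0, 0], [0, 0, 0], [0, 0, 0], [0, 0, 0], [0, 0, 0], [0, 0, 0]], delta_pos=[[0.05, 0, 0.5], [0, 0, 0.5], [0, 0, 0.5], [0, 0, 0.4], [0, 0, 0.25], [0, 0, 0.1], [0, 0, 0]], jaw=[-1, -1, -1, -1, -1, -1, -1])

```text
clock: 4.88
tool_pos: [0.4643, -0.0869, 0.1224]
tcp_rot: [[-0.214, -0.977, 0.0], [-0.977, 0.214, -0.0], [0.0, -0.0, -1.0]]
force: [-0.5, -0.1, -0.1]
finger_gap: 0.0875
grasp_force: 0.0
```

Request:
servo_tool(dr=[[0, 0, 0], [0, 0, 0], [0, 0, 0], [0, 0, 0], [0, 0, 0], [0, 0, 0], [0, 0, 0], [0, 0, 0], [0, 0, 0], [0, 0, 0], [0, 0, 0], [0, 0, 0]], delta_pos=[[0, 0, 0], [0, 0, 0], [0, 0, 0], [0, 0, 0], [0, 0, 0], [0, 0, 0], [0, 0, 0], [0, 0, 0], [0, 0, 0], [0, 0, 0], [0, 0, 0], [0, 0, 0]], jaw=[1, 1, 1, 1, 1, 1, 1, 1, 1, 1, 1, 1], squeeze=40)

```text
clock: 6.38
tool_pos: [0.4641, -0.0871, 0.1222]
tcp_rot: [[-0.214, -0.977, -0.0], [-0.977, 0.214, 0.0], [-0.0, 0.0, -1.0]]
force: [-0.2, 0.3, -0.2]
finger_gap: 0.0164
grasp_force: 40.0
```

Request:
servo_tool(dr=[[0, 0, 0], [0, 0, 0], [0, 0, 0], [0, 0, 0], [0, 0, 0], [0, 0, 0], [0, 0, 0], [0, 0, 0]], delta_pos=[[0, 0, -0.15], [0, 0, -0.3], [0, 0, -0.4], [0, 0, -0.5], [0, 0, -0.6], [0, 0, -0.5], [0, 0, -0.3], [0, 0, 0]], jaw=[1, 1, 1, 1, 1, 1, 1, 1])

```text
clock: 7.38
tool_pos: [0.4646, -0.087, 0.2331]
tcp_rot: [[-0.214, -0.977, 0.002], [-0.977, 0.214, 0.0], [-0.001, -0.002, -1.0]]
force: [-0.6, 0.4, -1.1]
finger_gap: 0.0172
grasp_force: 40.0
```

Run:
```python
from h import *
np.set_printoptions(precision=4,suppress=True)
s=robot.read_state(); tp=np.array(s["tool_pos"]);print(s["clock"],tp,s["finger_gap"],s["grasp_force"])
ims=[]
for nme in ["scene","side"]:
    c=vision.capture(nme)
    for q in ["clip","clip_tip_left","clip_tip_right"]:
        for r in vision.spot_point(nme,q)[:2]:
            v,u=r["at"][0]*384,r["at"][1]*512; print(nme,q,round(r["p"],2),round(u),round(v),P(c,u,v))
    w=c["orientation"].T@(np.array([*tp[:2],tp[2]-.03])-c["eye"]); K=c["K"]
    u=int(K[0][2]-K[0][0]*w[0]/w[2]);v=int(K[1][2]+K[1][1]*w[1]/w[2])
    ims.append(cv2.resize(c["image"][max(v-50,0):v+50,u-33:u+33],(396,600),interpolation=cv2.INTER_CUBIC))
    p=cloud(c);q=p[(abs(p[...,0]-tp[0])<.05)&(abs(p[...,1]-tp[1])<.04)&(p[...,2]<tp[2]+.015)&(p[...,2]>tp[2]-.09)&(p[...,2]>.095)]
    d=q[:,:2]-tp[:2];a=np.radians(-12.4);n=np.array([np.cos(a),np.sin(a)]);t=np.array([-n[1],n[0]])
    for z in np.arange(q[:,2].min(),tp[2]+.01,.006):
        k=abs(q[:,2]-z)<.003
        if k.sum()>2: print(round(z,3),k.sum(),"n",(d[k]@n).min().round(4),(d[k]@n).max().round(4),"t",(d[k]@t).min().round(4),(d[k]@t).max().round(4))
cv2.imwrite("pics/e.png",np.hstack(ims))
```

```text
7.375 [ 0.4646 -0.087   0.2331] 0.01719761730538457 39.99130368232727
scene clip 0.86 211 169 [ 0.4709 -0.0873  0.2021]
scene clip_tip_left 0.65 218 178 [ 0.4506 -0.0772  0.1683]
scene clip_tip_right 0.55 209 185 [ 0.4804 -0.0912  0.1693]
scene clip_tip_right 0.36 320 248 [0.6308 0.1385 0.1271]
0.162 7 n -0.0173 0.0183 t -0.0059 0.0147
0.168 43 n -0.0203 0.0223 t -0.0084 0.0163
0.174 38 n -0.0196 0.0207 t -0.0076 0.016
0.18 40 n -0.0182 0.0191 t -0.0088 0.0146
0.186 36 n -0.0146 0.0172 t -0.0065 0.0155
0.192 34 n -0.0104 0.0171 t -0.0066 0.0163
0.198 37 n -0.0055 0.0141 t -0.0075 0.0179
0.204 38 n -0.0061 0.01 t -0.0074 0.0179
0.21 34 n -0.0072 0.0111 t -0.0078 0.0157
0.216 34 n -0.0093 0.0113 t -0.0066 0.016
0.222 36 n -0.0105 0.0116 t -0.008 0.0146
0.228 21 n -0.01 0.009 t -0.0074 0.0165
0.234 21 n -0.0286 0.0226 t -0.0078 0.0152
0.24 50 n -0.0244 0.0237 t -0.0102 0.0155
side clip 0.6 251 195 [0.4908 0.0506 0.0145]
side clip 0.56 260 187 [ 0.4618 -0.0948  0.2016]
side clip_tip_right 0.6 265 197 [ 0.5326  0.0449 -0.0026]
0.161 5 n -0.018 0.0181 t -0.0115 -0.0031
0.167 18 n -0.0199 0.02 t -0.0116 0.0142
0.173 15 n -0.0191 0.019 t -0.0107 0.0139
0.179 12 n -0.018 0.0165 t -0.0116 0.0076
0.185 17 n -0.0158 0.0151 t -0.012 0.0106
0.191 14 n -0.0132 0.013 t -0.0109 0.0139
0.197 29 n -0.0117 0.0094 t -0.0127 0.0102
0.203 31 n -0.0095 0.0088 t -0.0142 0.0113
0.209 18 n -0.0089 0.0087 t -0.0109 0.012
0.215 9 n -0.0089 0.0062 t -0.0107 0.0105
0.221 12 n -0.0088 0.0065 t -0.0106 0.0111
0.227 8 n -0.009 0.0089 t -0.0101 0.0099
0.233 19 n -0.0211 0.0178 t -0.0118 0.0078
0.239 39 n -0.0241 0.0223 t -0.013 0.0089
```

View pics/e.png

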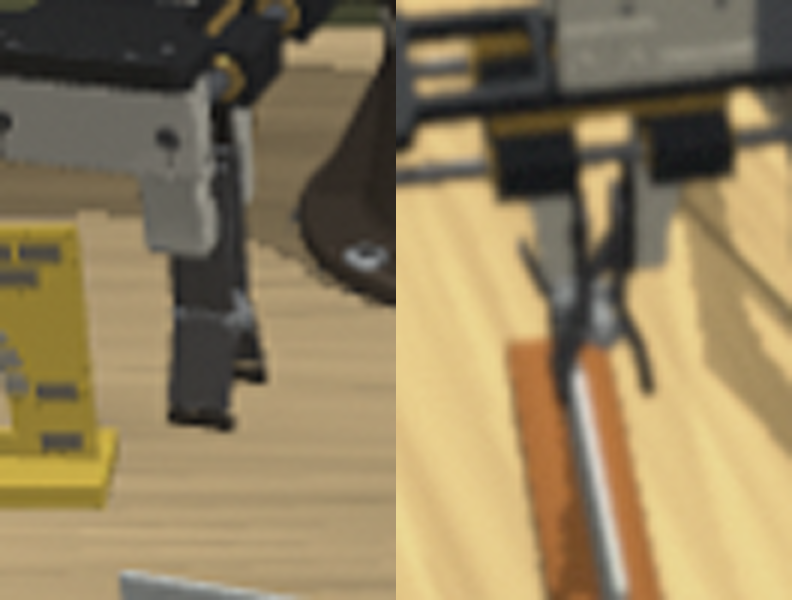

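The crops show the clip firmly held on its handles and clear of the strip, with its jaws fully open at ±20 mm over the outsides and centred. It sits about 6 mm lower in the grip than planned, with its origin about 32 mm below the TCP. Next I'll grip harder and go above the portal.

Run:
```python
from h import *
plan([.6323,.1265,.243],190.7,10)
```

```text
"dr": [[0.0, -0.0, -0.04], [0.0, -0.0, -0.04], [0.0, -0.0, -0.04], [0.0, -0.0, -0.04], [0.0, -0.0, -0.04], [0.0, -0.0, -0.041], [0.0, -0.0, -0.04], [0.0, -0.0, -0.041], [0.0, -0.0, -0.04], [0.001, -0.0, -0.041]]
"dp": [[-0.61, -0.3, -0.03], [-0.6, -0.32, -0.03], [-0.59, -0.34, -0.03], [-0.57, -0.37, -0.03], [-0.56, -0.39, -0.03], [-0.54, -0.41, -0.03], [-0.52, -0.43, -0.03], [-0.51, -0.46, -0.03], [-0.48, -0.47, -0.02], [-0.47, -0.5, -0.03]]
[0.63232856 0.12656618 0.24312662] [[0.186, -0.983, 0.0], [-0.983, -0.186, -0.0], [0.0, -0.0, -1.0]]
```

Request:
servo_tool(dr=[[0, 0, -0.04], [0, 0, -0.04], [0, 0, -0.04], [0, 0, -0.04], [0, 0, -0.04], [0, 0, -0.041], [0, 0, -0.04], [0, 0, -0.041], [0, 0, -0.04], [0, 0, -0.041], [0, 0, 0], [0, 0, 0]], delta_pos=[[-0.61, -0.3, -0.1], [-0.6, -0.32, -0.1], [-0.59, -0.34, -0.03], [-0.57, -0.37, -0.03], [-0.56, -0.39, 0], [-0.54, -0.41, 0], [-0.52, -0.43, 0], [-0.51, -0.46, 0], [-0.48, -0.47, 0], [-0.47, -0.5, 0], [0, 0, 0], [0, 0, 0]], jaw=[1, 1, 1, 1, 1, 1, 1, 1, 1, 1, 1, 1], squeeze=58)

```text
clock: 9.28
tool_pos: [0.6325, 0.1269, 0.242]
tcp_rot: [[0.186, -0.982, -0.001], [-0.982, -0.186, -0.0], [0.0, 0.001, -1.0]]
force: [-0.2, -0.7, -0.8]
finger_gap: 0.016
grasp_force: 58.0
```

```bash
cat > m.py <<'E'
from h import *
import sys
np.set_printoptions(precision=4,suppress=True)
s=robot.read_state(); tp=np.array(s["tool_pos"]);print(s["clock"],tp,s["finger_gap"],s["grasp_force"],s["force"],s["tcp_rot"][:,1])
a=np.radians(10.7);n=np.array([np.cos(a),np.sin(a)]);t=np.array([-n[1],n[0]]); ims=[]
for nme in ["scene","side"]:
    c=vision.capture(nme)
    w=c["orientation"].T@(np.array([*tp[:2],tp[2]-.05])-c["eye"]); K=c["K"]
    u=int(K[0][2]-K[0][0]*w[0]/w[2]);v=int(K[1][2]+K[1][1]*w[1]/w[2])
    ims.append(cv2.resize(c["image"][max(v-50,0):v+50,u-33:u+33],(396,600),interpolation=cv2.INTER_CUBIC))
    p=cloud(c);q=p[(abs(p[...,0]-tp[0])<.06)&(abs(p[...,1]-tp[1])<.11)&(p[...,2]>.095)&(p[...,2]<tp[2]+.015)]
    d=q[:,:2]-tp[:2]; dn=d@n;dt=d@t
    k=(q[:,2]<.127)&((abs(dt)>.02)|(abs(dn)<.006))&(abs(dn)<.012)
    print(nme,"card n",np.median(dn[k]),np.percentile(dn[k],[5,95]),"slope",np.polyfit(dt[k],dn[k],1)[0],"t",np.percentile(dt[k],[1,99]), "top",np.percentile(q[(abs(dn)<.008)&(abs(dt)>.03)][:,2],99))
    for z in np.arange(.132,tp[2],.006):
        k=(abs(q[:,2]-z)<.003)&(abs(dt)<.03)&(abs(dn)<.035)
        if k.sum()>2: print(round(z,3),k.sum(),"n",dn[k].min().round(4),dn[k].max().round(4),"t",dt[k].min().round(4),dt[k].max().round(4))
    for qn in ["clip","clip_tip_left","clip_tip_right"]:
        for r in vision.spot_point(nme,qn)[:1]:
            v,u=r["at"][0]*384,r["at"][1]*512; print(nme,qn,round(r["p"],2),round(u),round(v),P(c,u,v))
cv2.imwrite("pics/%s.png"%sys.argv[1],np.hstack(ims))
E
python3 m.py f
```

```text
9.275 [0.6325 0.1269 0.242 ] 0.01603277218753841 57.98784792423248 [-0.1716 -0.7165 -0.8499] [-0.9825 -0.1864  0.001 ]
scene card n 0.0012097944494251641 [-0.0008  0.0031] slope 0.007524330695500904 t [-0.0716  0.0746] top 0.13116936638354426
0.132 53 n -0.0037 0.0042 t -0.0295 0.03
0.174 37 n -0.021 0.0215 t -0.0102 0.0136
0.18 43 n -0.02 0.0225 t -0.0097 0.0141
0.186 54 n -0.017 0.0209 t -0.0101 0.0143
0.192 53 n -0.0152 0.0189 t -0.0103 0.0141
0.198 51 n -0.0135 0.0168 t -0.0098 0.014
0.204 46 n 0.0082 0.0142 t -0.0097 0.0144
0.21 65 n -0.0087 0.0115 t -0.0117 0.0154
0.216 38 n -0.0074 0.0101 t -0.0098 0.0139
0.222 43 n -0.0066 0.0107 t -0.01 0.0135
0.228 45 n -0.0068 0.0105 t -0.0099 0.0133
0.234 27 n -0.0066 0.0111 t -0.0093 0.0129
0.24 9 n -0.0081 0.0089 t -0.0096 -0.0075
scene clip 0.89 319 214 [0.6419 0.1312 0.2131]
scene clip_tip_left 0.47 316 222 [0.6456 0.126  0.199 ]
scene clip_tip_right 0.66 317 232 [0.6504 0.1287 0.1807]
side card n -0.0016959018742066158 [-0.0037  0.0011] slope -0.007878555217889991 t [-0.0744  0.0704] top 0.13241466151591147
0.132 3 n -0.0025 -0.0008 t -0.0273 0.0007
0.174 24 n -0.0201 0.0201 t -0.0131 0.0115
0.18 17 n -0.0201 0.0187 t -0.0107 0.0109
0.186 18 n -0.0206 0.0172 t -0.0135 0.0091
0.192 16 n -0.0182 0.0141 t -0.0127 0.011
0.198 21 n -0.016 0.0119 t -0.0133 0.0129
0.204 19 n -0.0133 0.01 t -0.0137 0.0086
0.21 20 n -0.0114 0.0112 t -0.0156 0.009
0.216 24 n -0.0089 0.0088 t -0.0133 0.0115
0.222 14 n -0.0092 0.0098 t -0.0109 0.0081
0.228 20 n -0.0095 0.0098 t -0.0116 0.0082
0.234 13 n -0.0087 0.0073 t -0.0121 0.0026
0.24 11 n -0.0086 0.0118 t -0.0118 0.005
side clip 0.59 289 116 [0.6312 0.1151 0.2154]
side clip_tip_right 0.43 291 125 [0.7359 0.3114 0.0167]
```

View pics/f.png

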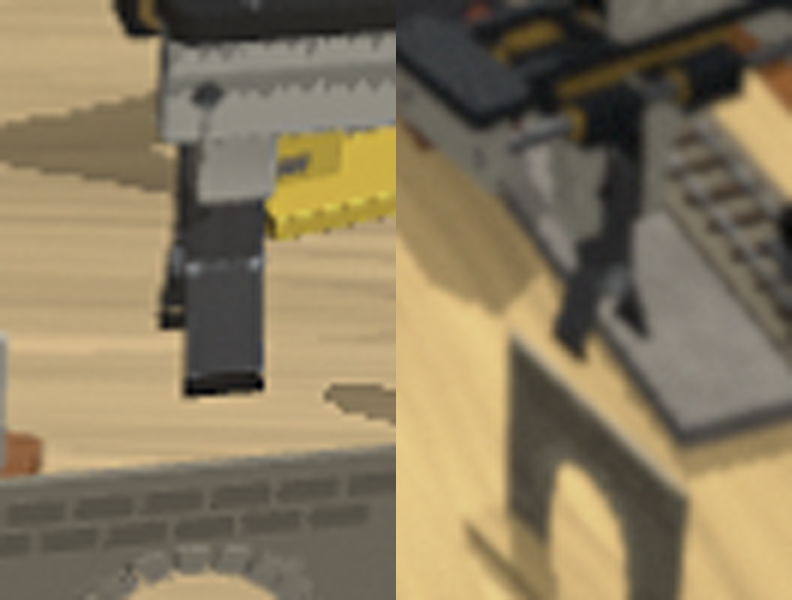

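The crops show the clip centred over the card's top edge with the jaws open, one on each side of the sheet. The measured offsets are under 2 mm, so I'll lower it 62 mm.

Request:
servo_tool(dr=[[0, 0, 0], [0, 0, 0], [0, 0, 0], [0, 0, 0], [0, 0, 0], [0, 0, 0], [0, 0, 0], [0, 0, 0], [0, 0, 0]], delta_pos=[[0, 0, 0.2], [0, 0, 0.25], [0, 0, 0.25], [0, 0, 0.25], [0, 0, 0.25], [0, 0, 0.2], [0, 0, 0.15], [0, 0, 0], [0, 0, 0]], jaw=[1, 1, 1, 1, 1, 1, 1, 1, 1])

```text
clock: 10.8
tool_pos: [0.6327, 0.1266, 0.1809]
tcp_rot: [[0.186, -0.983, 0.0], [-0.983, -0.186, 0.0], [-0.0, -0.001, -1.0]]
force: [0.1, -0.3, -1.4]
finger_gap: 0.0164
grasp_force: 58.0
```

```bash
python3 m.py g
```

```text
10.8 [0.6327 0.1266 0.1809] 0.016430525292656106 57.98794627189636 [ 0.0872 -0.2811 -1.3613] [-0.9826 -0.186  -0.0005]
scene card n 0.001018873875258817 [-0.0011  0.003 ] slope 0.007497753148228025 t [-0.0715  0.0753] top 0.1308996734987148
0.132 62 n -0.0143 0.02 t -0.0293 0.0282
0.138 45 n 0.0099 0.0163 t -0.01 0.013
0.144 47 n 0.0023 0.0151 t -0.0119 0.0132
0.15 51 n -0.0076 0.011 t -0.0119 0.0165
0.156 41 n -0.0077 0.0115 t -0.0104 0.0129
0.162 41 n -0.0096 0.0106 t -0.0094 0.0141
0.168 41 n -0.0087 0.0105 t -0.0094 0.0143
0.174 10 n -0.0066 0.0095 t -0.0098 0.0131
0.18 4 n -0.005 0.0213 t -0.0101 0.0006
scene clip 0.65 316 238 [0.6414 0.1288 0.1588]
scene clip_tip_left 0.42 309 250 [0.6336 0.1181 0.125 ]
scene clip_tip_right 0.72 314 258 [0.6534 0.1275 0.1207]
side card n -0.0016187339276361372 [-0.0036  0.0005] slope -0.006469778072549917 t [-0.0739  0.0715] top 0.1319726193015912
0.132 17 n -0.0169 0.0135 t -0.0169 0.0094
0.138 17 n -0.015 0.0111 t -0.0122 0.0111
0.144 20 n -0.0123 0.0092 t -0.0119 0.0109
0.15 16 n -0.011 0.0062 t -0.0135 0.0095
0.156 21 n -0.0087 0.0083 t -0.0131 0.01
0.162 13 n -0.01 0.0075 t -0.012 0.0095
0.168 15 n -0.0097 0.008 t -0.0128 0.0004
0.174 10 n -0.0084 0.0077 t -0.0121 -0.0005
0.18 10 n -0.0225 0.0069 t -0.0121 0.0054
side clip 0.53 287 137 [0.6277 0.1183 0.142 ]
side clip_tip_left 0.57 282 144 [0.615  0.1209 0.1154]
side clip_tip_right 0.5 295 143 [ 0.7175  0.2388 -0.0018]
```

View pics/g.png

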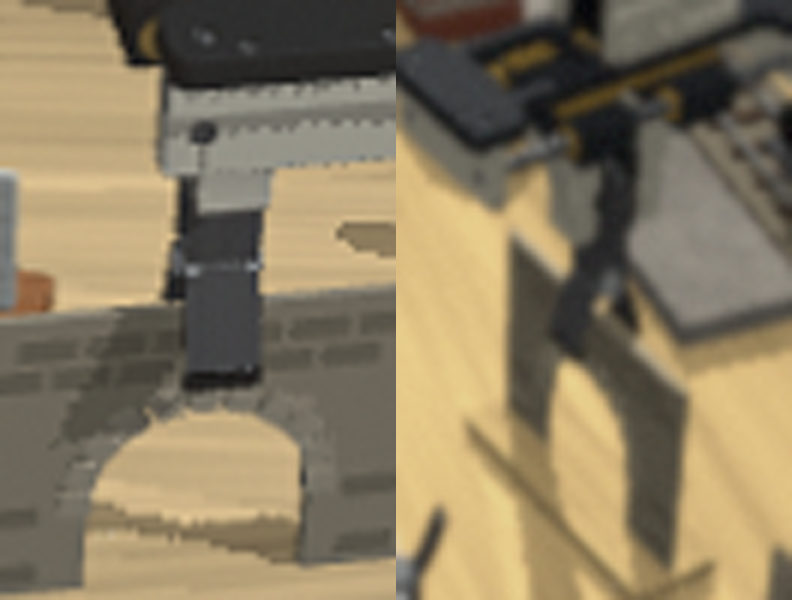

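The final crops show one jaw on each side of the card at the middle of its top edge, with the edge about halfway up and clear of both jaws. There is no contact force, so I'm handing in.

```bash
python3 -c "
from plant import robot
print(robot.sign_off())"
```

```text
the job is handed in; nothing more can be done
None
```

I handed the job in at about 11 s of the 35 s, with the large clip held squeezed wide open around the middle of the portal's top edge. There is one jaw each side, the edge about halfway up inside them, the clip clear of the card, and I left everything else alone.

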